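# Discharge static and try a repaired laptop's controls

## Robot

A 6-joint arm with a two-finger parallel gripper is mounted at the origin on the work surface. World frame = base frame: x ahead of the robot, y to its left, z up, the work surface at z = 0. Lengths are in m, angles in rad, forces in N, time in s.
With the tool pointing down it reaches from about 0.375 to 0.975 m from the base axis. Payload 3.8 kg.
Tool frame: the origin (TCP) lies on the centre line of the jaws, within the pads' length; the fingertips stand 11 mm ahead of it and the grasp point (between the pads) lies 8 mm behind it; z points along the fingers, y is the direction in which the jaws open and shut (so a half turn about z gives the same grasp; the last joint's range is limited). The gripper opens to 88 mm and grips with 3 to 60 N. Pads are 18 mm wide; open, the fingers measure 123 mm over their backs; the gripper's body (75 mm by 187 mm) begins 45 mm behind the grasp point.
Start: joints at [1.277, 0.264, 1.604, -0, 1.274, -0.037], TCP at [0.171, 0.653, 0.25] pointing down, gripper open.
Joint ranges: [-2.63, 2.63], [-0.94, 2.18], [0.31, 2.57], [-1.31, 4.45], [0, 2.66], [-2.55, 2.55]. Speed limits (rad/s): [2.57, 2.57, 3.14, 3.14, 3.14, 3.14].

## Interface

Orientations are given as a rotation vector (axis times angle).
In Python, from cell import readout, eyes, workorder gives the robot as it stands.
- The arm moves only by the tool play_rows, never from a script. Its argument "plan" is a list of rows, each a list of 6 numbers: the shift along the tool's x, y, z in m, then the turn, a rotation vector about the tool's x, y, z in rad. A call has 1 to 20 rows; each row shifts and turns the pose as measured when the row begins, along the tool's axes as they then stand; what a row does not reach is not made up. A row lasts 1/12 s, in which the tool goes at most 41.7 mm and 7.16 degrees, less where a joint would pass 70% of its speed; a pose out of reach is approached as far as the arm can. A call with a gripper value outside its range is refused whole. "grip" is the opening, from -1 (shut) to 1 (fully open), so that 0 is half open, set as the call begins (left out, the last holds). The fingers move at their own pace and stop on an object; "newtons" is the grip in N (left out, the last holds). Time passes only in rows, so rows that do not move let the fingers close. It gives the time, the measured TCP pose, the force and the opening at its end, in the units of the state.
- readout.observe(): the state, without advancing time (a new reading comes with each control period).
- eyes.get_image(name): name is "scene" or "top"; returns a dict with "frame" (420x560x3 uint8, blue, green, red), "intrinsics" (3x3 intrinsics, pixels), "R" (3x3) and "t" (3): a world point X has camera coordinates R X + t. Camera axes: x right, y down, z forward; pixel columns grow to the right and rows downward; lengths in m; the calibration is good to about 2 mm. A picture is of the moment at which its call begins. There is no depth.
- workorder.close_job(): hands the job in, once; it reports no verdict.
The state is a dict: "t": time; "qpos": joint angles; "qvel": joint speeds; "tau": joint torques, N m; "tool_pos": TCP position; "tcp_rot": TCP orientation; "wrist_force": force on the tool from outside, world axes, zero at the start; "torque": the same for the moment, N m; "gripper_width": finger opening in m.
Only numpy, scipy, OpenCV 4.12 (cv2) and the standard library are available. Lean on these libraries where they do the work, as an engineer would, in place of code of your own. Each camera call takes 0.05 s, during which the arm holds its last target. There are 200 camera calls.

## Task

Try out the repaired laptop base with closed fingertips, touching lightly and in this order: first touch the round steel plate of the static-discharge box, then press the laptop's round power button down and let it up, then touch the touchpad, and last press the left one of the two click bars (left for someone sitting at the laptop's front edge) down and let it up. Do not touch the keyboard or the right click bar, do not shift or lift the laptop, and leave the tray, bottle, screwdriver and jar alone. Finish clear of everything.

Things in the scene. Friction and masses are not known exactly. Their poses are not given: they have to be found in the camera images.
- laptop: Silver-grey laptop base without its screen, loose on the bench, 1.6 kg: 235 mm deep (its x), 310 mm wide (its y), plain top deck 24 mm above the bench. Origin: centre of its underside. Its +x points from its front edge (touchpad and click bars) to its rear edge (power button, bare hinge stubs); +y is to the left of someone sitting at the front edge. At zero yaw the front edge faces the robot; the yaw varies within about 0.35 rad
- keyboard: The laptop's black keyboard, 92 mm (x) by 285 mm (y), rigid, key tops 3 mm above the deck. Origin: its centre at deck height, 37.5 mm to the rear of the laptop's centre; axes as the laptop's. Not to be touched
- power_top (a point): Centre of the top of the power button: a round metal button 22 mm in diameter standing 8 mm above the deck (32 mm above the bench), near the rear edge, 102 mm to the rear and 50 mm to the right of the laptop's centre; its centre is 18.5 mm behind the keyboard's rear edge. Moves down with the button
- power (a joint): Travel of the power button: 0 up, 0.004 m fully down. Sprung: starts to move at 1.5 N, fully down at 5 N, comes back up by itself. It counts as pressed beyond half travel
- touchpad_top (a point): Centre of the top of the touchpad: a dark rectangular pad 50 mm (laptop's x) by 86 mm (y), top 4 mm above the deck (28 mm above the bench), 54.5 mm to the front of the laptop's centre. It gives on a spring: up to 3 mm, starting at 1.5 N, fully down at 5 N
- touchpad: The touchpad itself, as a body; origin 4 mm below the centre of its top
- left_bar_top (a point): Centre of the top of the left click bar: a bar 22 mm (laptop's x) by 56 mm (y), top 4 mm above the deck (28 mm above the bench), at the front edge, 97.5 mm to the front and 31 mm to the left of the laptop's centre; 7 mm in front of the touchpad, 6 mm from the right bar. Moves down with the bar
- left_bar (a joint): Travel of the left click bar: 0 up, 0.003 m fully down. Sprung: starts to move at 1.5 N, fully down at 5 N, comes back up by itself. It counts as pressed beyond half travel
- right_bar: The right click bar, the same as the left one, 31 mm to the right of the laptop's centre line; origin 4 mm below the centre of its top. Not to be touched
- earth_box: Static-discharge box fixed to the bench, beside the laptop on its left or its right: square grey housing 84 x 84 x 26 mm high; origin at the centre of its underside
- earth_plate_top (a point): Centre of the top of the box's round steel touch plate, 56 mm in diameter, standing 7 mm above the housing (33 mm above the bench). It gives on a spring: up to 5 mm, starting at 1.5 N, fully down at 5 N
- earth_plate: The steel touch plate itself, as a body; origin 7 mm below the centre of its top
- tray: Loose black screw tray, 84 x 84 x 22 mm, open on top, on the other side of the laptop from the static-discharge box. Origin: centre of its underside. Leave alone
- bottle_mid (a point): Loose white bottle with a red cap, 52 mm in diameter, 130 mm high, upright: its centre, 65 mm up. Leave alone
- screwdriver_grip (a point): Loose red-handled screwdriver, 170 mm long, lying: centre of its handle. Leave alone
- jar_center (a point): Loose small amber jar with a steel lid, 48 mm in diameter, 50 mm high, upright, beyond the laptop: its centre, 25 mm up. Leave alone

How it is judged:
On the way, in this order (a step that is already met when the one before it is completed fails the run):
1. the fingertips touch the steel plate of the static-discharge box (contact force between the fingers and earth_plate above 0.5 N), for 0.05 s.
2. the power button is pressed beyond half its travel, the steel plate no longer touched (value of joint power above 0.002 m and not (contact force between the fingers and earth_plate above 0.5 N)), for 0.05 s.
3. the fingertips touch the touchpad, with the power button up again (contact force between the fingers and touchpad above 0.5 N and value of joint power below 0.001 m), for 0.05 s.
4. the left click bar is pressed beyond half its travel, the touchpad no longer touched (value of joint left_bar above 0.0015 m and not (contact force between the fingers and touchpad above 0.5 N)), for 0.05 s.
At the end, for the whole second after the job is handed in: Power button and left click bar are up again (within 1 mm); the laptop lies flat and still within 12 mm of where it started; tray, bottle, screwdriver and jar are within 15 mm of where they were, bottle and jar upright (value of joint each of power, left_bar below 0.001 m and distance of laptop from where it was at the start of the episode below 0.012 m and linear speed of laptop below 0.01 m/s and height (world z) of laptop below 0.005 m and angle between laptop's own z axis and vertical below 0.03 rad and distance of each of tray, bottle_mid, screwdriver_grip, jar_center from where it was at the start of the episode below 0.015 m and angle between each of bottle_mid, jar_center's own z axis and vertical below 0.1 rad); the robot touches nothing.
It fails at once if a spot is pushed hard: more than 20 N on the laptop or on the static-discharge box (contact force between any of the arm, the fingers and laptop above 20 N or contact force between any of the fingers, the arm and earth_box above 20 N).
It fails at once if the keyboard is touched with more than 1 N (contact force between the fingers and keyboard above 1 N).
It fails at once if the right click bar is touched with more than 1 N (contact force between the fingers and right_bar above 1 N).
It fails at once if the laptop is shifted by more than 12 mm, lifted or tipped (distance of laptop from where it was at the start of the episode above 0.012 m or height (world z) of laptop above 0.005 m or angle between laptop's own z axis and vertical above 0.05 rad).
It fails at once if a bystander (tray, bottle, screwdriver, jar) is moved by more than 15 mm, lifted or tipped (distance of any of tray, bottle_mid, screwdriver_grip, jar_center from where it was at the start of the episode above 0.015 m or angle between any of bottle_mid, jar_center's own z axis and vertical above 0.2 rad).
It also fails if it takes over 48 s, if anything falls off the work surface, if the arm or the gripper's body presses on something with over 40 N, if the wrist force passes 120 N, or if a joint passes its speed limit or range.

## Working session

There is one attempt and no reset: what is moved stays moved. The work goes in short steps, Python scripts to look and compute and a tool call to move; the robot and the scene stay as the last step left them, time stands still between calls to the robot, and variables do not carry over. Pictures are saved under pics/ and viewed, about 8 in all and at most 12, crops included, and the job is handed in when it is done.

Besides the shell and the picture viewer there is one more tool, called after "Call:" by a JSON object that holds its "api" and its "payload". play_rows: Moves the arm, as the interface text tells. Its arguments: {"type":"object","properties":{"plan":{"type":"array","items":{"type":"array","items":{"type":"number"}}},"grip":{"type":"number"},"newtons":{"type":"number"}},"required":["plan"]}

```bash
mkdir -p pics
python3 - <<'E'
from cell import readout, eyes
import cv2,numpy as np
s=readout.observe();print(s)
for n in("top","scene"):
    d=eyes.get_image(n);cv2.imwrite(f"pics/{n}0.png",d["frame"]);np.savez(f"{n}0.npz",**d)
    print(n,d["intrinsics"],d["R"],d["t"])
E
```

```text
{'t': 0.0, 'qpos': array([ 1.27709142e+00,  2.64787277e-01,  1.60536754e+00,  6.64806731e-06,
        1.27369030e+00, -3.68910346e-02]), 'qvel': array([ 8.18350225e-04, -5.97595805e-04,  9.58273148e-05, -1.08096147e-03,
       -1.55279467e-03,  3.84982756e-04]), 'tau': array([ 1.28742497e-03, -5.02109170e+01, -3.56882143e+01,  7.30288541e-02,
        2.93952925e-02, -1.73198714e-04]), 'tool_pos': array([0.17124607, 0.65220983, 0.24836847]), 'tcp_rot': array([-0.40224916, -3.11535228,  0.00348787]), 'wrist_force': array([ 0.40673164,  0.81840518, -0.40552114]), 'torque': array([ 0.02373174, -0.01819376,  0.00345137]), 'gripper_width': 0.0881644421977065}
top [[382.23588373   0.         278.62700966]
 [  0.         382.23588373 206.52352456]
 [  0.           0.           1.        ]] [[ 0.02009523 -0.99966398 -0.01637397]
 [-0.98073181 -0.01652625 -0.19465866]
 [ 0.19432265  0.01997019 -0.98073437]] [-0.01644141  0.62601318  0.89554519]
scene [[473.61911869   0.         279.64196362]
 [  0.         473.61911869 214.00273905]
 [  0.           0.           1.        ]] [[ 0.67923262  0.73373603  0.01656739]
 [ 0.57813509 -0.5210115  -0.62793857]
 [-0.45210935  0.43609455 -0.77808655]] [-0.3908691  -0.31798889  1.58603631]
```

View pics/top0.png

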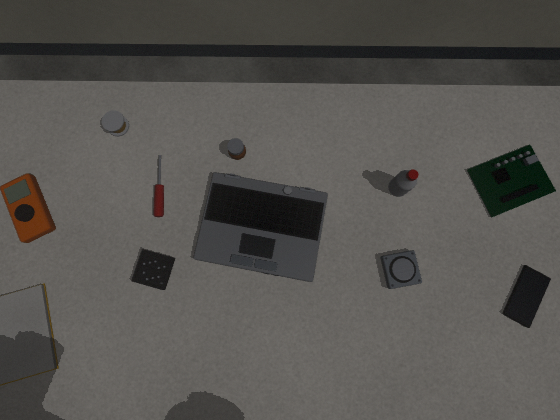

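View pics/scene0.png

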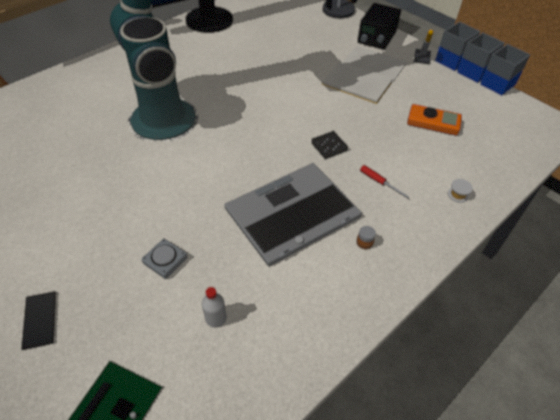

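The top view shows the laptop with a small yaw: button near (287,189), touchpad near (257,246). The earth plate is near (403,268), on the laptop's right. The tray is on its left and the jar is beyond it. The bottle is at (405,180).

```bash
cat > h.py <<'E'
import numpy as np,cv2
def load(n): return dict(np.load(n+".npz"))
def ray(d,uv,z):
    uv=np.atleast_2d(np.asarray(uv,float)); K,R,t=d["intrinsics"],d["R"],d["t"]
    dr=(R.T@np.linalg.inv(K)@np.c_[uv,np.ones(len(uv))].T).T; c=-R.T@t
    return (c+dr*((z-c[2])/dr[:,2])[:,None])[:,:2]
def proj(d,X):
    p=d["intrinsics"]@(d["R"]@np.asarray(X,float).T+d["t"][:,None]); return (p[:2]/p[2]).T
E
python3 - <<'E'
from h import *
for n in("top0","scene0"):
    d=load(n);g=cv2.cvtColor(d["frame"],cv2.COLOR_BGR2GRAY)
    for th in (28,36,44,52):
        for c in cv2.findContours((g<th).astype(np.uint8),cv2.RETR_EXTERNAL,cv2.CHAIN_APPROX_NONE)[0]:
            a=cv2.contourArea(c);(cx,cy),wh,_=cv2.minAreaRect(c)
            if a<300 or a>8000: continue
            if not((190<cx<425 and 150<cy<300) if n=="top0" else (140<cx<370 and 140<cy<280)):continue
            for nm,z in(("kb",.027),("tp",.028)):
                r=ray(d,c[:,0],z).astype(np.float32);m=cv2.minAreaRect(r*1000);print(n,th,a,(int(cx),int(cy)),nm,np.round(m[0],1),np.round(m[1],1),round(m[2],1))
d=load("top0");g=cv2.cvtColor(d["frame"],cv2.COLOR_BGR2GRAY)
big=cv2.resize(np.clip(g[165:295,185:430].astype(float)*1.8,0,255).astype(np.uint8),None,fx=3.2,fy=3.2,interpolation=cv2.INTER_CUBIC)
cv2.imwrite("pics/c1.png",big)
E
```

```text
top0 28 4037.0 (264, 211) kb [621.1  33.7] [294.2  98.2] 80.3
top0 28 4037.0 (264, 211) tp [620.9  33.6] [293.9  98.1] 80.3
top0 36 504.5 (402, 269) kb [ 479.2 -317.1] [62.1 64.7] 87.9
top0 36 504.5 (402, 269) tp [ 479.2 -316.8] [62.1 64.7] 87.9
top0 36 609.5 (256, 245) kb [531.3  50.5] [86.9 50.2] 80.4
top0 36 609.5 (256, 245) tp [531.2  50.4] [86.8 50.2] 80.4
top0 36 4165.5 (263, 210) kb [621.4  34.4] [297.4  99.7] 80.3
top0 36 4165.5 (263, 210) tp [621.2  34.3] [297.1  99.6] 80.3
top0 44 526.5 (402, 269) kb [ 479.2 -315.9] [64.7 64.9] 87.9
top0 44 526.5 (402, 269) tp [ 479.1 -315.6] [64.6 64.8] 87.9
top0 44 628.0 (256, 245) kb [531.1  50.3] [87.2 50.6] 80.4
top0 44 628.0 (256, 245) tp [531.   50.3] [87.1 50.5] 80.4
top0 44 4213.5 (263, 210) kb [621.3  33.9] [298.6 100.2] 80.3
top0 44 4213.5 (263, 210) tp [621.1  33.8] [298.3 100.1] 80.3
top0 52 538.0 (402, 269) kb [ 479.2 -316. ] [64.2 65.5] 1.1
top0 52 538.0 (402, 269) tp [ 479.1 -315.7] [64.1 65.4] 1.1
top0 52 647.5 (256, 245) kb [531.2  50.4] [89.  51.8] 80.7
top0 52 647.5 (256, 245) tp [531.1  50.3] [88.9 51.7] 80.7
top0 52 42
[... 163 characters left out ...]
 90.6] 45.5
top0 52 342.5 (402, 181) tp [ 705.7 -327.1] [47.2 90.5] 45.5
scene0 36 2340.0 (299, 216) kb [620.4  33.9] [282.6  89.8] 80.3
scene0 36 2340.0 (299, 216) tp [621.   33.3] [282.3  89.7] 80.3
scene0 44 2602.0 (299, 217) kb [621.1  33.3] [288.   91.5] 80.6
scene0 44 2602.0 (299, 217) tp [621.6  32.7] [287.8  91.4] 80.6
scene0 44 453.5 (329, 144) kb [475.1 303.7] [83.1 86.2] 76.7
scene0 44 453.5 (329, 144) tp [475.8 302.9] [83.1 86.1] 76.7
scene0 52 2720.5 (299, 217) kb [621.   34.2] [290.8  94.2] 80.6
scene0 52 2720.5 (299, 217) tp [621.6  33.6] [290.5  94.1] 80.6
scene0 52 488.0 (329, 144) kb [475.4 302.8] [85.6 89.4] 75.8
scene0 52 488.0 (329, 144) tp [476.1 302. ] [85.5 89.3] 75.8
```

View pics/c1.png

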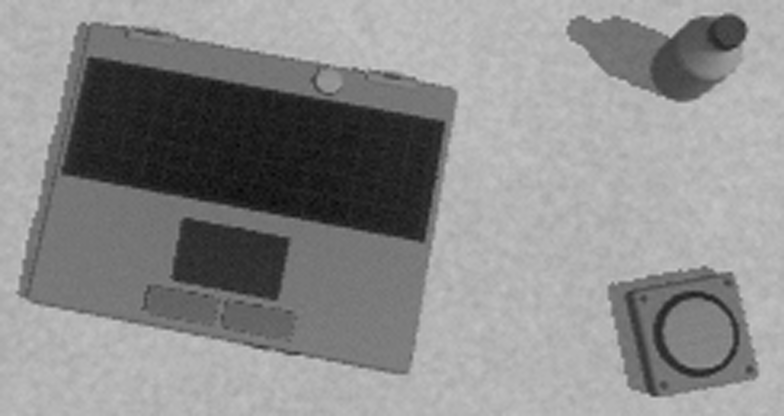

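The four estimates agree. I'll use laptop centre (0.5845, 0.0407) with yaw about -9.8°, and plate centre (0.479, -0.316). Next I'll close the fingers, align them and move toward a waypoint.

Call:
{"api": "play_rows", "payload": {"plan": [[0,0,0,0,0,-0.085],[-0.024,-0.021,0,0,0,0],[-0.024,-0.021,0,0,0,0],[-0.024,-0.021,0,0,0,0],[-0.024,-0.021,0,0,0,0],[-0.024,-0.021,0,0,0,0],[-0.024,-0.021,0,0,0,0],[-0.024,-0.021,0,0,0,0],[-0.024,-0.021,0,0,0,0],[-0.024,-0.021,0,0,0,0],[-0.024,-0.021,0,0,0,0],[-0.024,-0.021,0,0,0,0],[-0.024,-0.021,0,0,0,0],[-0.024,-0.021,0,0,0,0],[-0.024,-0.021,0,0,0,0],[-0.024,-0.021,0,0,0,0],[-0.024,-0.021,0,0,0,0],[0,0,0,0,0,0]], "grip": -1, "newtons": 10}}

```text
t: 1.6
tool_pos: [0.5024, 0.2365, 0.2385]
tcp_rot: [-0.249, -3.123, 0.024]
wrist_force: [0.2, 0.5, 0.9]
gripper_width: 0.0006
```

```bash
cat > go.py <<'E'
import sys
from h import *
from cell import readout
from scipy.spatial.transform import Rotation as Ro
s=readout.observe();R=Ro.from_rotvec(s["tcp_rot"])
c=np.array([.5845,.0407]);yaw=np.radians(-9.8);u=np.array([np.cos(yaw),np.sin(yaw)]);l=np.array([-u[1],u[0]])
T={"plate":(np.array([.479,-.316]),.033),"power":(c+.102*u-.05*l,.032),"pad":(c-.0545*u,.028),"bar":(c-.0985*u+.031*l,.028)}
print("t",round(s["t"],2),"pos",np.round(s["tool_pos"],4),"F",np.round(s["wrist_force"],2),"w",round(s["gripper_width"],4))
want=Ro.from_matrix(np.c_[np.r_[-u,0],np.r_[l,0],[0,0,-1]])
print("turn",np.round((R.inv()*want).as_rotvec(),4))
for k,(p,z) in T.items():
    print(k,np.round(p,4),"tool shift to tip contact",np.round(R.inv().apply(np.r_[p,z+.011]-s["tool_pos"]),4))
E
python3 go.py
python3 - <<'E'
from go import *
d=load("top0")
for k,(p,z) in T.items(): print(k,proj(d,[[*p,z]]))
g=cv2.cvtColor(d["frame"],cv2.COLOR_BGR2GRAY)
print(ray(d,[[287.5,190]],.032),ray(d,[[185+697/3.2,165+333/3.2]],.033))
E
```

```text
t 1.6 pos [0.5024 0.2365 0.2385] F [0.25 0.5  0.93] w 0.0006
turn [-0.0157 -0.0075  0.0116]
plate [ 0.479 -0.316] tool shift to tip contact [-0.0662 -0.5461  0.2026]
power [ 0.6765 -0.0259] tool shift to tip contact [-0.2151 -0.2283  0.1974]
pad [0.5308 0.05  ] tool shift to tip contact [-0.0592 -0.1765  0.2018]
bar [0.4927 0.088 ] tool shift to tip contact [-0.0156 -0.145   0.2017]
t 1.6 pos [0.5024 0.2365 0.2385] F [0.25 0.5  0.93] w 0.0006
turn [-0.0157 -0.0075  0.0116]
plate [ 0.479 -0.316] tool shift to tip contact [-0.0662 -0.5461  0.2026]
power [ 0.6765 -0.0259] tool shift to tip contact [-0.2151 -0.2283  0.1974]
pad [0.5308 0.05  ] tool shift to tip contact [-0.0592 -0.1765  0.2018]
bar [0.4927 0.088 ] tool shift to tip contact [-0.0156 -0.145   0.2017]
plate [[402.77465712 268.90812527]]
power [[287.28965632 189.9091195 ]]
pad [[256.53445796 245.51226369]]
bar [[241.02744442 260.31594853]]
[[ 0.67626668 -0.02648295]] [[ 0.4786226  -0.31607733]]
```

Call:
{"api": "play_rows", "payload": {"plan": [[0,0,0,-0.016,-0.008,0.012],[-0.004,-0.034,0.003,0,0,0],[-0.004,-0.034,0.003,0,0,0],[-0.004,-0.034,0.003,0,0,0],[-0.004,-0.034,0.003,0,0,0],[-0.004,-0.034,0.003,0,0,0],[-0.004,-0.034,0.003,0,0,0],[-0.004,-0.034,0.003,0,0,0],[-0.004,-0.034,0.003,0,0,0],[-0.004,-0.034,0.003,0,0,0],[-0.004,-0.034,0.003,0,0,0],[-0.004,-0.034,0.003,0,0,0],[-0.004,-0.034,0.003,0,0,0],[-0.004,-0.034,0.003,0,0,0],[-0.004,-0.034,0.003,0,0,0],[-0.004,-0.034,0.003,0,0,0],[0,0,0,0,0,0]]}}

```text
t: 3.02
tool_pos: [0.4688, -0.2813, 0.1829]
tcp_rot: [0.254, 3.123, 0.02]
wrist_force: [-1.2, 0.4, 0.8]
gripper_width: 0.0007
```

```bash
python3 go.py
```

```text
t 3.02 pos [ 0.4688 -0.2813  0.1829] F [-1.16  0.36  0.79] w 0.0007
turn [0.0135 0.0071 0.0089]
plate [ 0.479 -0.316] tool shift to tip contact [-0.0147 -0.0345  0.1386]
power [ 0.6765 -0.0259] tool shift to tip contact [-0.1627  0.2836  0.1449]
pad [0.5308 0.05  ] tool shift to tip contact [-0.0067  0.335   0.1485]
bar [0.4927 0.088 ] tool shift to tip contact [0.0371 0.3664 0.1486]
```

Call:
{"api": "play_rows", "payload": {"plan": [[-0.005,-0.012,0.02,0.013,0.007,0.009],[-0.005,-0.012,0.025,0,0,0],[-0.005,-0.011,0.025,0,0,0],[0,0,0.025,0,0,0],[0,0,0.015,0,0,0],[0,0,0.005,0,0,0],[0,0,0,0,0,0],[0,0,0,0,0,0]]}}

```text
t: 3.68
tool_pos: [0.4814, -0.3125, 0.0645]
tcp_rot: [0.272, 3.124, 0.005]
wrist_force: [0.2, -0.5, 0.6]
gripper_width: 0.0007
```

```bash
python3 go.py
```

```text
t 3.68 pos [ 0.4814 -0.3125  0.0645] F [ 0.21 -0.48  0.56] w 0.0007
turn [ 0.0036  0.0058 -0.0028]
plate [ 0.479 -0.316] tool shift to tip contact [ 0.0019 -0.004   0.0205]
power [ 0.6765 -0.0259] tool shift to tip contact [-0.1425  0.3159  0.0235]
pad [0.5308 0.05  ] tool shift to tip contact [0.0142 0.3654 0.0268]
bar [0.4927 0.088 ] tool shift to tip contact [0.0583 0.3963 0.0266]
```

Call:
{"api": "play_rows", "payload": {"plan": [[0.001,-0.002,0.006,0,0,0],[0.001,-0.002,0.006,0,0,0],[0,0,0.004,0,0,0],[0,0,0,0,0,0],[0,0,0,0,0,0]]}}

```text
t: 4.1
tool_pos: [0.4816, -0.3163, 0.0517]
tcp_rot: [0.269, 3.117, -0.001]
wrist_force: [0.0, -0.1, -0.7]
gripper_width: 0.0006
```

```bash
python3 go.py|head -3
```

```text
t 4.1 pos [ 0.4816 -0.3163  0.0517] F [ 0.01 -0.09 -0.67] w 0.0006
turn [ 0.0006  0.0128 -0.0011]
plate [ 0.479 -0.316] tool shift to tip contact [ 0.0027 -0.0001  0.0077]
```

Call:
{"api": "play_rows", "payload": {"plan": [[0,0,0.003,0,0.006,0],[0,0,0.003,0,0.005,0],[0,0,0.0025,0,0,0],[0,0,0.002,0,0,0],[0,0,0,0,0,0]]}}

```text
t: 4.52
tool_pos: [0.4827, -0.3174, 0.0421]
tcp_rot: [0.271, 3.127, -0.001]
wrist_force: [-0.5, 0.1, 3.2]
gripper_width: 0.0007
```

```bash
python3 go.py|head -3
```

```text
t 4.52 pos [ 0.4827 -0.3174  0.0421] F [-0.46  0.06  3.21] w 0.0007
turn [-0.0006  0.0032 -0.0017]
plate [ 0.479 -0.316] tool shift to tip contact [ 0.0039  0.0007 -0.0019]
```

Call:
{"api": "play_rows", "payload": {"plan": [[0,0,0.001,0,0,0],[0,0,0.0005,0,0,0],[0,0,-0.02,0,0,0],[0,0,-0.035,0,0,0],[0,0,-0.035,0,0,0],[-0.014,0.031,-0.002,0,0,0],[-0.014,0.031,-0.002,0,0,0],[-0.014,0.031,-0.002,0,0,0],[-0.014,0.031,-0.002,0,0,0],[-0.014,0.031,-0.002,0,0,0],[-0.014,0.031,-0.002,0,0,0],[-0.014,0.031,-0.002,0,0,0],[-0.014,0.031,-0.002,0,0,0],[-0.014,0.031,-0.002,0,0,0],[-0.014,0.031,-0.002,0,0,0],[0,0,0,0,0,0],[0,0,0,0,0,0]]}}

```text
t: 5.93
tool_pos: [0.6837, -0.0247, 0.1538]
tcp_rot: [0.279, 3.12, -0.0]
wrist_force: [0.1, -0.1, -0.5]
gripper_width: 0.0005
```

```bash
python3 go.py
```

```text
t 5.93 pos [ 0.6837 -0.0247  0.1538] F [ 0.11 -0.08 -0.54] w 0.0005
turn [ 0.0006  0.0091 -0.0076]
plate [ 0.479 -0.316] tool shift to tip contact [ 0.1507 -0.3231  0.1082]
power [ 0.6765 -0.0259] tool shift to tip contact [ 0.0079 -0.0026  0.1107]
pad [0.5308 0.05  ] tool shift to tip contact [0.1648 0.0462 0.1133]
bar [0.4927 0.088 ] tool shift to tip contact [0.209  0.0769 0.1129]
```

Call:
{"api": "play_rows", "payload": {"plan": [[0.003,-0.001,0.02,0,0.009,-0.008],[0.003,-0.001,0.025,0,0,0],[0,0,0.025,0,0,0],[0,0,0.015,0,0,0],[0,0,0.005,0,0,0],[0,0,0,0,0,0],[0,0,0,0,0,0]]}}

```text
t: 6.52
tool_pos: [0.6705, -0.032, 0.0527]
tcp_rot: [-0.271, -3.122, 0.002]
wrist_force: [0.8, 0.7, 0.4]
gripper_width: 0.0006
```

```bash
python3 go.py|head -4
python3 - <<'E'
from cell import eyes
import cv2
f=[cv2.resize(eyes.get_image(n)["frame"][a:b,c:d],(390,390),interpolation=cv2.INTER_CUBIC) for n,a,b,c,d in(("top",140,270,210,340),("scene",160,290,230,360))]
cv2.imwrite("pics/p2.png",cv2.convertScaleAbs(cv2.hconcat(f),alpha=1.6))
E
```

```text
t 6.52 pos [ 0.6705 -0.032   0.0527] F [0.82 0.67 0.35] w 0.0006
turn [-0.0017 -0.0079 -0.0021]
plate [ 0.479 -0.316] tool shift to tip contact [ 0.1396 -0.3127  0.0103]
power [ 0.6765 -0.0259] tool shift to tip contact [-0.0049  0.0071  0.0096]
```

View pics/p2.png

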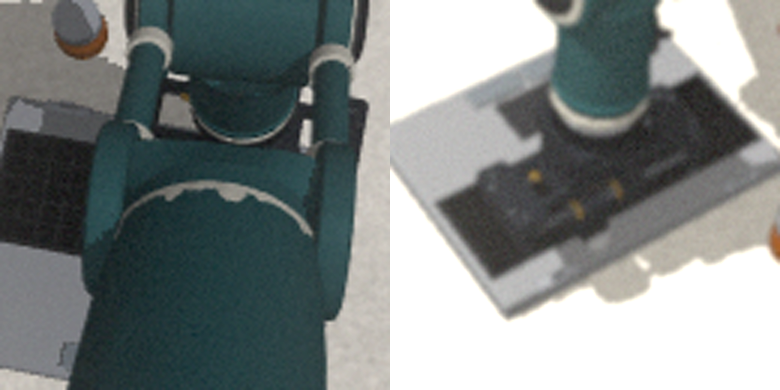

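The arm hides the button in both views, so I'm relying on kinematics. I'll correct the xy drift before pressing.

Call:
{"api": "play_rows", "payload": {"plan": [[-0.003,0.003,0,0,-0.008,0],[-0.003,0.003,0,0,0,0],[-0.001,0.002,0,0,0,0],[0,0,0,0,0,0],[0,0,0,0,0,0]]}}

```text
t: 7.03
tool_pos: [0.6847, -0.0249, 0.0596]
tcp_rot: [0.271, 3.117, -0.002]
wrist_force: [-0.9, -0.2, -0.5]
gripper_width: 0.0004
```

```bash
python3 go.py|head -4
```

```text
t 7.03 pos [ 0.6847 -0.0249  0.0596] F [-0.89 -0.16 -0.53] w 0.0004
turn [-0.0003  0.0127 -0.0021]
plate [ 0.479 -0.316] tool shift to tip contact [ 0.1526 -0.3222  0.0137]
power [ 0.6765 -0.0259] tool shift to tip contact [ 0.0081 -0.0024  0.0165]
```

Call:
{"api": "play_rows", "payload": {"plan": [[0.003,-0.001,0,0,0,0],[0,0,0,0,0,0],[0,0,0,0,0,0],[0,0,0,0,0,0]]}}

```text
t: 7.37
tool_pos: [0.6821, -0.0249, 0.0608]
tcp_rot: [0.269, 3.115, -0.002]
wrist_force: [0.3, 1.0, -0.0]
gripper_width: 0.0006
```

```bash
python3 go.py|head -4
```

```text
t 7.37 pos [ 0.6821 -0.0249  0.0608] F [ 0.33  1.01 -0.03] w 0.0006
turn [-0.0002  0.0146 -0.0012]
plate [ 0.479 -0.316] tool shift to tip contact [ 0.1504 -0.3216  0.0146]
power [ 0.6765 -0.0259] tool shift to tip contact [ 0.0056 -0.0019  0.0177]
```

Call:
{"api": "play_rows", "payload": {"plan": [[0.001,-0.001,0.004,0,0.004,0],[0.001,-0.001,0.004,0,0.004,0],[0,0,0.003,0,0,0],[0,0,0.002,0,0,0],[0,0,0,0,0,0],[0,0,0,0,0,0]]}}

```text
t: 7.87
tool_pos: [0.6788, -0.027, 0.0453]
tcp_rot: [0.27, 3.126, -0.001]
wrist_force: [-0.0, -0.5, 0.7]
gripper_width: 0.0005
```

```bash
python3 go.py|head -4
```

```text
t 7.87 pos [ 0.6788 -0.027   0.0453] F [-0.01 -0.54  0.7 ] w 0.0005
turn [-0.0004  0.0039 -0.0015]
plate [ 0.479 -0.316] tool shift to tip contact [ 0.1472 -0.319   0.0008]
power [ 0.6765 -0.0259] tool shift to tip contact [0.0024 0.0007 0.0023]
```

Call:
{"api": "play_rows", "payload": {"plan": [[0,0,0.0015,0,0,0],[0,0,0.0015,0,0,0],[0,0,0.0015,0,0,0],[0,0,0,0,0,0]]}}

```text
t: 8.2
tool_pos: [0.6789, -0.0271, 0.0412]
tcp_rot: [0.27, 3.126, -0.001]
wrist_force: [-1.7, 0.2, 3.0]
gripper_width: 0.0005
```

```bash
python3 go.py|head -4
```

```text
t 8.2 pos [ 0.6789 -0.0271  0.0412] F [-1.67  0.2   3.01] w 0.0005
turn [-0.0005  0.0037 -0.0016]
plate [ 0.479 -0.316] tool shift to tip contact [ 0.1473 -0.319  -0.0032]
power [ 0.6765 -0.0259] tool shift to tip contact [ 0.0025  0.0007 -0.0018]
```

Call:
{"api": "play_rows", "payload": {"plan": [[0,0,0.001,0,0,0],[0,0,0.001,0,0,0],[0,0,0.0005,0,0,0],[0,0,0,0,0,0]]}}

```text
t: 8.53
tool_pos: [0.6789, -0.027, 0.0401]
tcp_rot: [0.27, 3.126, -0.001]
wrist_force: [-0.7, 0.3, 3.7]
gripper_width: 0.0002
```

```bash
python3 go.py|head -4
```

```text
t 8.53 pos [ 0.6789 -0.027   0.0401] F [-0.7   0.3   3.65] w 0.0002
turn [-0.0006  0.0037 -0.0013]
plate [ 0.479 -0.316] tool shift to tip contact [ 0.1474 -0.319  -0.0042]
power [ 0.6765 -0.0259] tool shift to tip contact [ 0.0025  0.0007 -0.0029]
```

Call:
{"api": "play_rows", "payload": {"plan": [[0,0,0.001,0,0,0],[0,0,0.0007,0,0,0],[0,0,0.0003,0,0,0]]}}

```text
t: 8.78
tool_pos: [0.6789, -0.027, 0.0395]
tcp_rot: [0.27, 3.126, -0.002]
wrist_force: [-3.5, 0.6, 4.6]
gripper_width: 0.0006
```

```bash
python3 go.py|head -4
```

```text
t 8.78 pos [ 0.6789 -0.027   0.0395] F [-3.45  0.57  4.57] w 0.0006
turn [-0.0007  0.0036 -0.0013]
plate [ 0.479 -0.316] tool shift to tip contact [ 0.1474 -0.319  -0.0048]
power [ 0.6765 -0.0259] tool shift to tip contact [ 0.0026  0.0007 -0.0035]
```

The button is about 3.5 mm down at 4.6 N. Now I'll lift and move over to the touchpad.

Call:
{"api": "play_rows", "payload": {"plan": [[0,0,-0.008,0,0,0],[0,0,-0.025,0,0,0],[0,0,-0.025,0,0,0],[0,0,0,0,0,0],[0.022,0.006,0,0,0,0],[0.022,0.006,0,0,0,0],[0.022,0.006,0,0,0,0],[0.022,0.006,0,0,0,0],[0.022,0.006,0,0,0,0],[0.022,0.006,0,0,0,0],[0.01,0.003,0,0,0,0],[0,0,0,0,0,0],[0,0,0,0,0,0]]}}

```text
t: 9.87
tool_pos: [0.5427, 0.0373, 0.0929]
tcp_rot: [0.272, 3.119, -0.001]
wrist_force: [-0.1, -0.4, 0.7]
gripper_width: 0.0008
```

```bash
python3 go.py
```

```text
t 9.87 pos [0.5427 0.0373 0.0929] F [-0.13 -0.39  0.72] w 0.0008
turn [ 0.0002  0.0107 -0.0027]
plate [ 0.479 -0.316] tool shift to tip contact [ 0.0022 -0.359   0.0488]
power [ 0.6765 -0.0259] tool shift to tip contact [-0.1422 -0.0392  0.0514]
pad [0.5308 0.05  ] tool shift to tip contact [0.0145 0.0104 0.0538]
bar [0.4927 0.088 ] tool shift to tip contact [0.0586 0.0413 0.0533]
```

Call:
{"api": "play_rows", "payload": {"plan": [[0.005,0.004,0.008,0,0.004,0],[0.005,0.004,0.01,0,0.004,0],[0.003,0.002,0.01,0,0,0],[0,0,0.007,0,0,0],[0,0,0.003,0,0,0],[0,0,0,0,0,0],[0,0,0,0,0,0]]}}

```text
t: 10.45
tool_pos: [0.5349, 0.0492, 0.0493]
tcp_rot: [0.275, 3.126, -0.001]
wrist_force: [0.5, -1.2, 0.1]
gripper_width: 0.0005
```

```bash
python3 go.py
```

```text
t 10.45 pos [0.5349 0.0492 0.0493] F [ 0.53 -1.19  0.12] w 0.0005
turn [-0.0001  0.0033 -0.0041]
plate [ 0.479 -0.316] tool shift to tip contact [-0.0086 -0.3694  0.0054]
power [ 0.6765 -0.0259] tool shift to tip contact [-0.1525 -0.0493  0.0068]
pad [0.5308 0.05  ] tool shift to tip contact [0.0042 0.     0.0103]
bar [0.4927 0.088 ] tool shift to tip contact [0.0483 0.0309 0.0101]
```

Call:
{"api": "play_rows", "payload": {"plan": [[0.002,0,0.003,0,0,0],[0.001,0,0.003,0,0,0],[0,0,0.002,0,0,0],[0,0,0.0015,0,0,0],[0,0,0.0015,0,0,0],[0,0,0.001,0,0,0],[0,0,0,0,0,0]]}}

```text
t: 11.03
tool_pos: [0.533, 0.0494, 0.0377]
tcp_rot: [0.276, 3.125, -0.0]
wrist_force: [-2.4, -0.8, 3.2]
gripper_width: 0.0005
```

```bash
python3 go.py|sed -n '1,2p;5,6p'
```

```text
t 11.03 pos [0.533  0.0494 0.0377] F [-2.41 -0.84  3.22] w 0.0005
turn [ 0.0003  0.0049 -0.0049]
pad [0.5308 0.05  ] tool shift to tip contact [ 0.0022  0.0002 -0.0013]
bar [0.4927 0.088 ] tool shift to tip contact [ 0.0464  0.0309 -0.0015]
```

Call:
{"api": "play_rows", "payload": {"plan": [[0,0,0.0005,0,0,0],[0,0,-0.008,0,0,0],[0,0,-0.015,0,0,0],[0,0,0,0,0,0],[0.012,0.008,0,0,0,0],[0.012,0.008,0,0,0,0],[0.012,0.008,0,0,0,0],[0.006,0.004,0,0,0,0],[0,0,0,0,0,0],[0,0,0,0,0,0]]}}

```text
t: 11.87
tool_pos: [0.4908, 0.0885, 0.06]
tcp_rot: [0.274, 3.125, -0.0]
wrist_force: [0.2, 0.0, 0.3]
gripper_width: 0.0007
```

```bash
python3 go.py|sed -n '1,2p;5,6p'
```

```text
t 11.87 pos [0.4908 0.0885 0.06  ] F [0.21 0.03 0.34] w 0.0007
turn [ 0.0002  0.0043 -0.0041]
pad [0.5308 0.05  ] tool shift to tip contact [-0.046  -0.0309  0.0212]
bar [0.4927 0.088 ] tool shift to tip contact [-0.0019 -0.0001  0.021 ]
```

Call:
{"api": "play_rows", "payload": {"plan": [[-0.001,0,0.005,0,0,0],[0,0,0.005,0,0,0],[0,0,0.003,0,0,0],[0,0,0.002,0,0,0],[0,0,0,0,0,0],[0,0,0,0,0,0]]}}

```text
t: 12.37
tool_pos: [0.4919, 0.0879, 0.0422]
tcp_rot: [0.274, 3.126, -0.001]
wrist_force: [0.3, 0.6, -0.3]
gripper_width: 0.0004
```

```bash
python3 go.py|sed -n '1,2p;5,6p'
```

```text
t 12.37 pos [0.4919 0.0879 0.0422] F [ 0.32  0.61 -0.29] w 0.0004
turn [-0.0006  0.0032 -0.0038]
pad [0.5308 0.05  ] tool shift to tip contact [-0.0449 -0.0306  0.0033]
bar [0.4927 0.088 ] tool shift to tip contact [-0.0008  0.0002  0.0032]
```

Call:
{"api": "play_rows", "payload": {"plan": [[0,0,0.002,0,0,0],[0,0,0.0015,0,0,0],[0,0,0.0015,0,0,0],[0,0,0.001,0,0,0],[0,0,0.001,0,0,0],[0,0,0,0,0,0]]}}

```text
t: 12.87
tool_pos: [0.4924, 0.0877, 0.0368]
tcp_rot: [0.276, 3.128, -0.001]
wrist_force: [-2.6, -0.4, 5.1]
gripper_width: 0.0
```

```bash
python3 go.py|sed -n '1,2p;5,6p'
```

```text
t 12.87 pos [0.4924 0.0877 0.0368] F [-2.64 -0.4   5.1 ] w 0.0
turn [-0.0006  0.0017 -0.005 ]
pad [0.5308 0.05  ] tool shift to tip contact [-0.0444 -0.0304 -0.0021]
bar [0.4927 0.088 ] tool shift to tip contact [-0.0003  0.0004 -0.0022]
```

Call:
{"api": "play_rows", "payload": {"plan": [[0,0,0.001,0,0,0],[0,0,0.0007,0,0,0],[0,0,0,0,0,0]]}}

```text
t: 13.12
tool_pos: [0.4924, 0.0877, 0.0368]
tcp_rot: [0.276, 3.128, -0.001]
wrist_force: [-2.8, -0.6, 4.2]
gripper_width: 0.0006
```

```bash
python3 go.py|sed -n '1,2p;5,6p'
```

```text
t 13.12 pos [0.4924 0.0877 0.0368] F [-2.79 -0.58  4.25] w 0.0006
turn [-0.0008  0.0014 -0.0048]
pad [0.5308 0.05  ] tool shift to tip contact [-0.0444 -0.0304 -0.0021]
bar [0.4927 0.088 ] tool shift to tip contact [-0.0003  0.0003 -0.0022]
```

The bar is about 2.2 mm down at 4–5 N. Now I'll lift and retreat.

Call:
{"api": "play_rows", "payload": {"plan": [[0,0,-0.008,0,0,0],[0,0,-0.03,0,0,0],[0,0,-0.035,0,0,0],[0,0,-0.035,0,0,0],[0,0,-0.035,0,0,0],[0,0,-0.035,0,0,0],[0.004,0.034,0,0,0,0],[0.004,0.034,0,0,0,0],[0.004,0.034,0,0,0,0],[0.004,0.034,0,0,0,0],[0.004,0.034,0,0,0,0],[0.004,0.034,0,0,0,0],[0.004,0.034,0,0,0,0],[0.004,0.034,0,0,0,0],[0.004,0.034,0,0,0,0],[0.004,0.034,0,0,0,0],[0,0,0,0,0,0],[0,0,0,0,0,0],[0,0,0,0,0,0]]}}

```text
t: 14.7
tool_pos: [0.5162, 0.4452, 0.2318]
tcp_rot: [0.281, 3.111, 0.008]
wrist_force: [0.6, -0.3, -0.5]
gripper_width: 0.0005
```

```bash
python3 go.py|head -1
python3 - <<'E'
from cell import eyes
from h import *
d=eyes.get_image("top");o=load("top0")
cv2.imwrite("pics/end.png",cv2.convertScaleAbs(d["frame"],alpha=1.6))
df=cv2.absdiff(d["frame"],o["frame"]).max(2)
print("diff>25 px in laptop/box/bottle area",(df[130:300,190:425]>25).sum())
g=cv2.cvtColor(d["frame"],cv2.COLOR_BGR2GRAY)
for c in cv2.findContours((g<36).astype(np.uint8),cv2.RETR_EXTERNAL,cv2.CHAIN_APPROX_NONE)[0]:
    (cx,cy),_,_=cv2.minAreaRect(c)
    if cv2.contourArea(c)>300 and 190<cx<425 and 150<cy<300: print(cv2.minAreaRect((ray(d,c[:,0],.0275)*1000).astype(np.float32)))
E
```

```text
t 14.7 pos [0.5162 0.4452 0.2318] F [ 0.6  -0.25 -0.5 ] w 0.0005
diff>25 px in laptop/box/bottle area 0
((479.16241455078125, -316.9346008300781), (62.83815383911133, 63.32291793823242), 44.418800354003906)
((531.2001342773438, 49.86528015136719), (85.62289428710938, 50.24684143066406), 79.87969207763672)
((621.22412109375, 33.89811706542969), (296.3238220214844, 99.58052825927734), 80.30355072021484)
```

View pics/end.png

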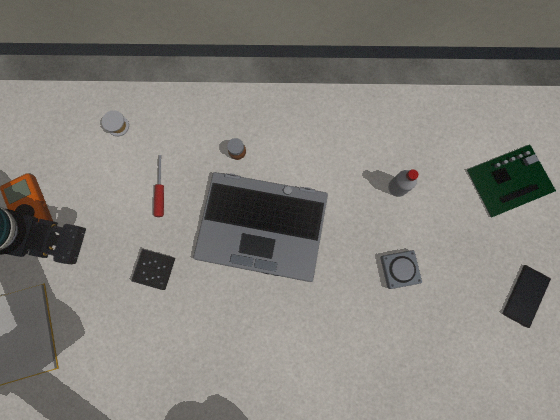

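The end view matches the start: laptop at (260,226), jar, bottle, screwdriver and tray haven't moved, and the gripper is well clear at the left edge. I'm handing the job in.

```bash
python3 -c "
from cell import workorder;print(workorder.close_job())"
```

```text
the job is handed in; nothing more can be done
None
```

I did all four steps in order with closed fingertips and handed the job in; no verdict was reported. The arm ended clear of everything after about 15 s of the 48 s allowed.

| Step | Depth pressed | Last force read |
|---|---|---|
| Steel plate of the static-discharge box | about 2 mm | 3.2 N |
| Power button | about 3.5 mm of 4 mm | 4.6 N |
| Touchpad | about 1.3 mm | 3.2 N |
| Left click bar | about 2.2 mm of 3 mm | 4–5 N |

- **End check:** the last top view showed the laptop, keyboard and touchpad within 1 mm of where they started. No pixels around the laptop, box, jar and bottle had changed noticeably. The tray and screwdriver I checked only by eye, and they looked unmoved.
- **Not confirmed directly:** the arm hid the power button in both camera views. I judged each press from the measured tool height and wrist force. Force was only read between moves, and I inferred that the button and bar came back up from the unchanged end picture.
- **Drift corrected:** the tool was about 7 mm off above the power button, and I corrected that before pressing.

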